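# Empty the mailbox lock's battery module

## Task

The mailbox lock's battery module sits in the slide-jaw fixture gripped across its two ends, where the jaws pinch the cover's flanges. Open the jaw, give the module a quarter turn and clamp it again snugly across its bare long sides, still flat on the fixture's base and centred in front of the jaws; only then quarter-turn both slotted brass cams with the screwdriver (never with the fingers) until they are fully open, lift the cover off and stand it right way up on the cork mat. Put every spent cell in the grey cup, which stays upright, put the screwdriver back upright in its wooden holder, leave the module clamped, and do not disturb the brake caliper or the spanner.

Things in the scene. Friction and masses are not known exactly. Their poses are not given: they have to be found in the camera images.
- fixture: Slide-jaw fixture, fixed: aluminium base plate 110 (x) x 245 (y) x 12 mm. Origin at the underside (the plate runs from y = -92.5 to +152.5 mm). Jaws close along its y axis. The fixed steel jaw, 70 mm wide in x, has its gripping face at y = -67 mm and its top 38 mm above the ledge.
- jaw (a joint): Sliding blue jaw (70 mm wide in x, 42 mm deep in y, as high as the fixed jaw), m. Slides along the fixture's y; gap between the jaws = 134 mm + this value. Range -0.088 to +0.034 (gap 46 to 168 mm). Starts between 0 and 0.003; stays where left, friction about 5 N. About -0.078 with the module clamped across its long sides.
- jaw_grip (a point): Point in the black upright post on the sliding jaw, to pinch or push it by. Post 20 (fixture x) x 16 (fixture y) mm, from 38 to 83 mm above the ledge plus a thin red cap; this point is 72 mm above the ledge, 31 mm behind (+y) the jaw's gripping face. Axes parallel to the fixture's.
- module: Loose black battery module, 0.35 kg bare, 122 (x) x 56 (y) mm; origin centre of underside. Bare side walls (y = +-28) 28 mm high; end posts 48 mm. Cell pockets 22 mm square, floor at 6 mm, at x = -26, 0, 26 mm. Starts with x along fixture y, centred on its origin. Finally x along fixture x (either way), middle at the jaws, against the fixed jaw: centre at fixture x within 30 mm of 0, y = -39 mm.
- head0: Brass cam head at the module's x = -50 mm: 28 mm long (its x), 13 mm wide (its y), with a straight slot along its whole length 5 mm wide, 5 mm deep, open at both ends. Origin on the turning axis at the slot's floor, 56 mm above the module's underside. It overhangs the cover and holds it down until turned. Not to be touched with the fingers.
- head1: The same at the module's x = +50 mm.
- cam0 (a joint): Turn of cam 0, rad, positive counterclockwise from above: 0 locked (slot along the module's x), 1.57 is the stop, fully open (slot along the module's y, in line with the cover's 33 x 17 mm opening). Starts between 0 and 0.25; friction 0.03 N m; stays where left. Above 1.40 counts as open.
- cam1 (a joint): The same for cam 1.
- cover: Loose grey cover, 0.12 kg: plate 133 (x) x 50 (y) x 4 mm with end flanges reaching 30 mm below the plate outside the module's ends. Orange rail on top, 40 (x) x 14 (y) mm, from 4 to 16 mm above the plate's underside, to pick it by. Origin centre of the plate's underside: 48 mm above the module's underside, 34 mm above the ledge when standing on the mat.
- cell0: Spent green cell, upright cylinder 18 mm diameter, 40 mm high, 40 g, origin at the centre of its underside, z along it. In the module it stands on a pocket floor under the cover and its top 18 mm stand above the module's side walls. May be absent.
- cell1: Another such cell. May be absent.
- cell2: Another such cell. May be absent.
- driver: Loose stubby flat-blade screwdriver, 90 g. Origin at the blade's tip, z up to the handle. Blade 16 (its x) x 2.5 (its y) x 14 mm; shaft 8 mm diameter; square black collar 36 mm wide from 45 to 50 mm; square yellow handle 24 x 24 mm (sides along x and y) from 50 to 95 mm. Starts standing in the holder.
- holder: Fixed wooden block 70 x 70 x 60 mm with a square hole 22 mm wide from the top down to 8 mm. Origin centre of underside. The driver stands in it blade down, collar resting on the block's top, tip 15 mm above the ledge. It may be left or right of the fixture, the cup on the other side.
- cup: Grey ceramic cup, loose, 0.28 kg, round, mouth 92 mm across outside, narrowing a little downwards, 60 mm high, wall 4 mm. Origin at the centre of its underside.
- mat: Cork mat, fixed, 140 (x) x 190 (y) x 4 mm, origin at the centre of its underside. The cover's centre must end over it.
- caliper: Steel brake caliper, about 90 x 75 x 33 mm, loose bystander. Origin at its underside.
- spanner: Chrome spanner, about 150 x 28 x 6 mm, lying flat, loose bystander. Origin at the middle of its underside.
There are look-alikes about, which are no part of the job. What is shaped like the module but green or red is not meant.

How it is judged:
By the outcome, as a careful person would: the job done as asked, in the order asked, and still so for the second after the job is handed in, with the robot touching nothing.
Of cell0, cell1, cell2 only 1 to 3 are there at a start; the rules pass over those that are not, and their reading is None.
At some moment in a run one of cup may be knocked a few centimetres aside while the robot is not near it.
It also fails if it takes over 210 s, if anything falls off the work surface, if the arm or the gripper's body presses on something with over 40 N, if the wrist force passes 120 N, or if a joint passes its speed limit or range.

## Robot

A 6-joint arm with a two-finger parallel gripper is mounted at the origin on the work surface. World frame = base frame: x ahead of the robot, y to its left, z up, the work surface at z = 0. Lengths are in m, angles in rad, forces in N, time in s.
With the tool pointing down it reaches from about 0.25 to 0.725 m from the base axis. Payload 4 kg.
Tool frame: the origin (TCP) lies midway between the tips of the shut fingers; the grasp point (between the pads) lies 19 mm behind it (grasp_offset is the distance from the TCP to the grasp point, in m); z points along the fingers, y is the line along which they close (so a half turn about z gives the same grasp; the last joint's range is limited). The gripper opens to 85 mm and grips with 20 to 120 N. Pads are 22 mm wide; open, the fingers measure 114 mm over their backs; the gripper's body (76 mm by 85 mm) begins 54 mm behind the grasp point. The pads swing forward as they close: fully open they stand 13 mm farther back than shut.
Start: joints at [1.332, 0.241, 0.005, 1.335, 0, 1.571], TCP at [0.118, 0.486, 0.231] pointing down, gripper open.
Joint ranges: [-2.72, 2.72], [-1.05, 1.87], [-1.09, 1.28], [-1.99, 2.15], [-1.42, 1.44], [-3.14, 3.14]. Speed limits (rad/s): [2.79, 2.79, 3.14, 3.14, 3.14, 3.14].

## Interface

Orientations are given as a unit quaternion [x, y, z, w].
In Python, from cell import read_state, get_image, finish_job, grasp_offset gives the robot as it stands.
- The arm moves only by the shell command python3 -m pendant 'ROWS' [FORCE]. ROWS is JSON, a list of rows, each a list of 5 numbers: the shift along the tool's x, y, z in cm, then the turn about the tool's z in degrees, then the finger opening in cm, from 0 to 8.54. In form: [[tx, ty, tz, spin, claw], ...]. A call has 1 to 8 rows; each row shifts and turns the commanded pose from where the row before left it, along the tool's axes as they then stand; what a row does not reach is not made up. A row lasts 1/8 s, in which the tool goes at most 62.5 mm and 10.7 degrees, less where a joint would pass 70% of its speed; a pose out of reach is approached as far as the arm can. A call with a gripper value outside its range is refused whole. The fingers move at their own pace and stop on an object; FORCE is the grip in N (left out, the last holds). Time passes only in rows, so rows that do not move let the fingers close. It gives the time, the measured TCP pose, the force, the opening and the grip force at its end, in the units of the state.
- read_state(): the state, without advancing time (a new reading comes with each control period).
- get_image(name): name is "scene" or "top"; returns a dict with "img" (420x560x3 uint8, blue, green, red), "z_map" (420x560 float32, m along the optical axis (not along the pixel's ray), 0 where there is no reading), "vertical_fov" (degrees; the focal length in pixels is half the picture's height over the tangent of half this angle, whatever the lens; pixels are square), "cx", "cy" (the principal point, pixels), "extrinsics" (4x4, takes a point from world to camera coordinates). Camera axes: x right, y down, z forward; pixel columns grow to the right and rows downward; lengths in m; the calibration is good to about 2 mm. A picture is of the moment at which its call begins.
- finish_job(): hands the job in; it is judged then, once.
The state is a dict: "t": time; "qpos": joint angles; "dq": joint speeds; "joint_torque": joint torques, N m; "tool_pos": TCP position; "tcp_rot": TCP orientation; "contact_force": force on the tool from outside, world axes, zero at the start; "moment": the same for the moment, N m; "grip_width": finger opening in m; "grasp_force": force on a finger pad.
Only numpy, scipy, OpenCV 4.12 (cv2) and the standard library are available. Lean on these libraries where they do the work, as an engineer would, in place of code of your own. Each camera call takes 0.05 s, during which the arm holds its last target. There are 200 camera calls.

## Working session

There is one attempt and no reset: what is moved stays moved. The work goes in short steps, Python scripts to look and compute and a shell command to move; the robot and the scene stay as the last step left them, time stands still between calls to the robot, and variables do not carry over. Pictures are saved under pics/ and viewed, at most 15 in all, crops included, and the job is handed in when it is done.

```bash
ls; mkdir -p pics; cat > h.py <<'E'
import numpy as np, cv2
from cell import read_state, get_image, finish_job, grasp_offset
from scipy.spatial.transform import Rotation as R
def cloud(d):
    h,w=d["z_map"].shape; f=h/2/np.tan(np.radians(d["vertical_fov"])/2)
    v,u=np.mgrid[:h,:w]; z=d["z_map"]
    P=np.stack([(u-d["cx"])/f*z,(v-d["cy"])/f*z,z,np.ones_like(z)],-1)
    W=P@np.linalg.inv(np.array(d["extrinsics"])).T
    W[z==0]=np.nan
    return W[...,:3]
def look(name,fn=None):
    d=get_image(name); W=cloud(d)
    if fn: cv2.imwrite("pics/"+fn,d["img"])
    return d,W
def st():
    s=read_state(); r=R.from_quat(s["tcp_rot"]).as_matrix()
    print("t",round(s["t"],2),"p",np.round(s["tool_pos"],4),"x",np.round(r[:,0],3),"y",np.round(r[:,1],3),"z",np.round(r[:,2],3),"w",round(s["grip_width"],4),"gf",s["grasp_force"],"F",np.round(s["contact_force"],1))
    return s
E
python3 - <<'E'
from h import *
st(); print(grasp_offset)
for n in("scene","top"):
    d,W=look(n,n+"0.png"); np.savez(n+"0.npz",W=W,img=d["img"]); print(np.round(d["extrinsics"],3).tolist(),d["vertical_fov"])
E
```

```text
pics
t 0.0 p [0.1181 0.4852 0.2304] x [-0.972  0.236  0.   ] y [ 0.236  0.972 -0.002] z [-0.001 -0.002 -1.   ] w 0.0855 gf 0.0 F [-0.5  0.2 -0.5]
0.0187
[[0.183, 0.983, 0.007, -0.143], [0.514, -0.089, -0.853, -0.192], [-0.838, 0.16, -0.521, 1.413], [0.0, 0.0, 0.0, 1.0]] 52.52597279911172
[[0.02, -0.999, -0.037, 0.069], [-0.984, -0.014, -0.178, 0.537], [0.177, 0.04, -0.983, 0.88], [0.0, 0.0, 0.0, 1.0]] 54.51169697482016
```

View pics/top0.png

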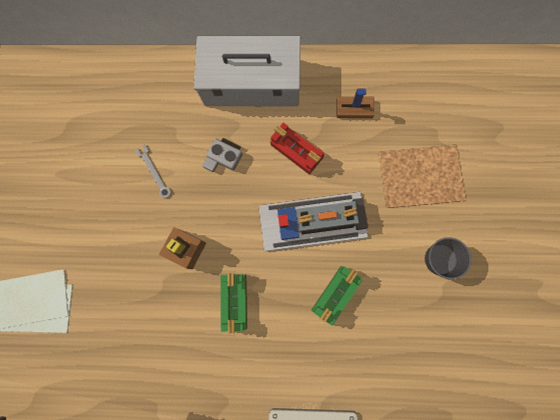

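View pics/scene0.png

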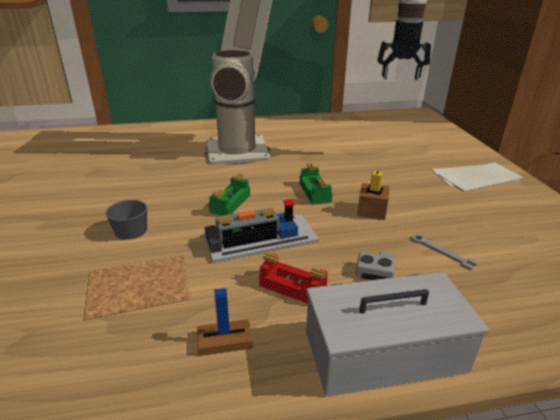

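The top view shows the fixture at about (313,222), its jaw post (red cap) at (284,221), the orange rail at (327,216), the holder with the driver at (180,247), the cup at (447,259), the mat at (423,176), the caliper at (224,155) and the spanner at (155,172). Green and red look-alikes surround them.

```bash
cat >> h.py <<'E'
def rect(P):
    (c,s,a)=cv2.minAreaRect((np.asarray(P)[:,:2]*1000).astype(np.float32)); return np.round(c,1),np.round(s,1),round(a,1)
def sel(W,img,u0,u1,v0,v1,zl,zh,hsv=None):
    m=np.zeros(W.shape[:2],bool); m[v0:v1,u0:u1]=1
    m&=(W[...,2]>zl)&(W[...,2]<zh)
    if hsv:
        m&=cv2.inRange(cv2.cvtColor(img,cv2.COLOR_BGR2HSV),np.array(hsv[0]),np.array(hsv[1]))>0
    return W[m]
def pr(n,P):
    if len(P)<4: print(n,len(P)); return
    print(n,len(P),"rect",*rect(P),"mean",np.round(P.mean(0)*1000,1),"zmed",round(float(np.median(P[:,2]))*1000,1))
E
python3 - <<'E'
from h import *
q=np.load("top0.npz");W,i=q["W"],q["img"]
ro=(300,350,200,235)
pr("rail",sel(W,i,*ro,.05,.1,([3,150,120],[15,255,255])))
pr("brass0",sel(W,i,340,360,200,225,.04,.1,([12,80,60],[28,255,255])))
pr("brass1",sel(W,i,295,315,205,230,.04,.1,([12,80,60],[28,255,255])))
pr("plate",sel(W,i,250,375,185,255,.006,.018))
pr("redcap",sel(W,i,270,300,205,235,.08,.14,([0,150,80],[4,255,255])))
pr("blue",sel(W,i,270,305,200,245,.03,.07,([100,100,40],[125,255,255])))
pr("coverplate",sel(W,i,290,365,195,245,.06,.07))
pr("holder",sel(W,i,150,215,220,275,.054,.063))
pr("handle",sel(W,i,155,200,225,265,.09,.14))
pr("collar",sel(W,i,155,200,225,265,.063,.07))
pr("cup",sel(W,i,415,480,230,290,.05,.066))
pr("mat",sel(W,i,370,475,135,215,.001,.008,([5,80,60],[14,255,255])))
pr("mat?",sel(W,i,370,475,135,215,.003,.008))
pr("floor",sel(W,i,250,300,330,370,-.02,.02))
pr("toolbox",sel(W,i,190,305,30,110,.05,.3)); pr("blue switch",sel(W,i,330,385,80,120,.02,.3))
pr("caliper",sel(W,i,200,250,130,180,.01,.1));pr("red",sel(W,i,265,330,118,178,.01,.1))
pr("green1",sel(W,i,215,252,268,335,.01,.1));pr("green2",sel(W,i,305,365,262,328,.01,.1))
cv2.imwrite("pics/c1.png",cv2.resize(i[180:280,150:380],None,fx=3.4,fy=3.4,interpolation=cv2.INTER_CUBIC))
E
```

```text
rail 108 rect [519.3 -25.3] [13.1 39.2] 8.4 mean [518.5 -24.7  73.9] zmed 74.2
brass0 92 rect [527.9 -74. ] [16.6 29.5] 20.7 mean [526.6 -73.9  68.3] zmed 69.4
brass1 90 rect [514.3  25.4] [18.5 28.9] 19.3 mean [512.1  24.6  67.7] zmed 69.1
plate 2442 rect [515.1   6.6] [110.5 244.4] 8.6 mean [507.5  24.6  11.4] zmed 11.4
redcap 85 rect [504.1  72.8] [22.7 17.8] 9.4 mean [503.9  72.7  86. ] zmed 85.9
blue 369 rect [506.  63.] [69.  38.8] 8.8 mean [504.4  60.   37. ] zmed 37.0
coverplate 987 rect [519.6 -23.6] [ 50.5 133.2] 8.6 mean [519.  -23.9  63.3] zmed 63.1
holder 700 rect [443.8 304.9] [71.6 69.3] 65.4 mean [442.6 302.6  59.3] zmed 59.4
handle 152 rect [443.8 304.5] [24.3 23.9] 56.5 mean [443.1 302.5 106.8] zmed 108.3
collar 104 rect [446.7 307.1] [64.4 48.7] 52.4 mean [443.  297.6  64.9] zmed 64.6
cup 344 rect [ 431.2 -290.5] [89.5 91.3] 26.4 mean [ 431.9 -296.6   56.7] zmed 57.3
mat 1805 rect [ 629.5 -255.2] [138.2 187.1] 6.6 mean [ 626.  -255.6    3.1] zmed 2.9
mat? 1729 rect [ 647.7 -243.5] [176.9 206.7] 6.3 mean [ 629.3 -250.     4.2] zmed 4.0
floor 1991 rect [220.5  88.8] [ 85.6 112.2] 1.3 mean [220.6  88.7  -1. ] zmed -1.0
toolbox 6442 rect [869.2 163.6] [136.7 244.2] 0.3 mean [859.9 161.9  98.4] zmed 101.0
blue switch 297 rect [801.2 -96.4] [47.7 88. ] 0.0 mean [798.  -94.3  48.9] zmed 27.0
caliper 869 rect [669.3 223.9] [75.5 87.6] 66.4 mean [671.1 224.6  26. ] zmed 28.2
red 1141 rect [690.   46.3] [128.   56.8] 52.2 mean [687.8  48.1  33.2] zmed 27.8
green1 1223 rect [325.5 185.2] [126.1  56.7] 2.8 mean [324.8 183.5  34.3] zmed 28.2
green2 1184 rect [345.9 -48.8] [ 56.3 127.7] 56.2 mean [346.  -47.9  34.4] zmed 27.9
```

View pics/c1.png

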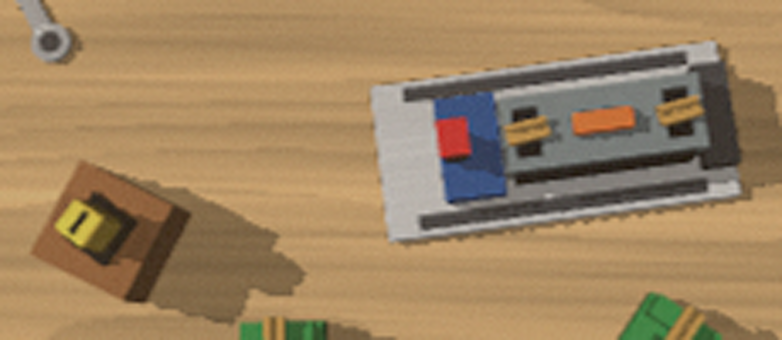

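Measured against the given sizes, all of it fits: fixture yaw 8.6°, origin about (519.5, −23.3) mm, heights within 1 mm. I'll go to the jaw post.

```bash
cat >> h.py <<'E'
FO=np.array([519.5,-23.3]); YA=np.array([-np.sin(np.radians(8.6)),np.cos(np.radians(8.6))]); XA=np.array([YA[1],-YA[0]])
def fx(x,y): return FO+x*XA+y*YA
def go(x,y,z,az=None):   # target TCP mm, az of tool y in deg; prints move in tool axes now (cm), spin deg
    s=st(); r=R.from_quat(s["tcp_rot"]).as_matrix()
    d=np.array([x,y,z])/1000-s["tool_pos"]; print("move cm",np.round(r.T@d*100,2),end=" ")
    if az is not None:
        a=np.degrees(np.arctan2(r[1,1],r[0,1])); e=(az-a+90)%180-90; print("az",round(a,2),"spin",round(-e,2),end=" ")
    print("q6",round(s["qpos"][5],3))
E
python3 -m pendant '[[-3.95,-2.58,0,0,8.5],[-3.95,-2.58,0,0,8.5],[-3.95,-2.58,0,0,8.5],[-3.95,-2.58,0,0,8.5],[-3.95,-2.58,0,0,8.5],[-3.95,-2.58,0,0,8.5],[-3.95,-2.58,0,0,8.5],[-3.95,-2.58,0,0,8.5]]' 60
python3 -m pendant '[[-3.95,-2.58,0,0,8.5],[-3.95,-2.58,0,0,8.5],[-3.95,-2.58,0,0,8.5],[-3.95,-2.58,0,0,8.5],[0,0,0,9.67,8.5],[0,0,0,9.67,8.5],[0,0,0,9.67,8.5],[0,0,0,9.67,8.5]]'
python3 -m pendant '[[0,0,2,9.67,8.5],[0,0,2,9.67,8.5],[0,0,2,9.67,8.5],[0,0,0,0,8.5]]'
python3 -c "
from h import *
go(504.5,73,55,8.6)"
```

```text
t: 1.1
tool_pos: [0.3771, 0.2092, 0.231]
tcp_rot: [0.119, 0.993, -0.0, -0.0]
contact_force: [0.3, 0.4, -0.8]
grip_width: 0.0847
grasp_force: 0.0
t: 2.1
tool_pos: [0.5052, 0.0727, 0.2307]
tcp_rot: [0.444, 0.896, -0.0, -0.001]
contact_force: [-0.2, 0.4, -1.1]
grip_width: 0.0848
grasp_force: 0.0
t: 2.6
tool_pos: [0.5039, 0.0726, 0.1694]
tcp_rot: [0.651, 0.759, -0.002, -0.002]
contact_force: [-0.2, -0.8, -1.0]
grip_width: 0.0849
grasp_force: 0.0
t 2.6 p [0.5039 0.0726 0.1694] x [-0.152  0.988  0.   ] y [ 0.988  0.152 -0.005] z [-0.005 -0.001 -1.   ] w 0.0849 gf 0.0 F [-0.2 -0.8 -1. ]
move cm [ 0.03  0.12 11.44] az 8.74 spin 0.14 q6 1.561
```

```bash

python3 -m pendant '[[0,0,3.8,0,8.5],[0,0,3.8,0,8.5],[0,0,3.8,0,8.5],[0,0,0,0,4],[0,0,0,0,1.5],[0,0,0,0,1],[0,0,0,0,1],[0,0,0,0,1]]' 60
python3 -m pendant '[[0,0,0,0,1],[0,0,0,0,1],[0.6,0,0,0,1],[0.6,0,0,0,1],[0.6,0,0,0,1],[0.6,0,0,0,1],[0,0,0,0,1],[0,0,0,0,1]]' 
python3 -c "
from h import *
st()"
```

```text
t: 3.6
tool_pos: [0.5032, 0.0726, 0.0589]
tcp_rot: [0.652, 0.758, -0.001, -0.001]
contact_force: [-8.1, -1.4, 9.4]
grip_width: 0.0187
grasp_force: 59.9
t: 4.6
tool_pos: [0.4997, 0.0954, 0.0589]
tcp_rot: [0.652, 0.758, -0.002, -0.0]
contact_force: [-7.2, -3.6, 10.3]
grip_width: 0.0191
grasp_force: 59.9
t 4.6 p [0.4997 0.0954 0.0589] x [-0.15   0.989 -0.002] y [ 0.989  0.15  -0.004] z [-0.003 -0.002 -1.   ] w 0.0191 gf 59.9047976732254 F [-7.2 -3.6 10.3]
```

```bash

python3 -m pendant '[[0,0,0,0,4],[0,0,0,0,8],[0,0,0,0,8],[0,0,-4,0,6],[0,0,-4,0,4],[-4,0,0,0,4],[-4,0,0,0,4],[-4,0,0,0,4]]' 80
python3 -c "
from h import *
d,W=look('top','t1.png');i=d['img']
pr('rail',sel(W,i,300,350,200,235,.05,.1,([3,150,120],[15,255,255])))
pr('cap',sel(W,i,250,300,195,245,.08,.1,([0,150,80],[4,255,255])))
pr('cover',sel(W,i,290,375,195,245,.06,.067))
go(519,-24.5,85,8.6)"
```

```text
t: 5.6
tool_pos: [0.5205, -0.023, 0.1376]
tcp_rot: [0.652, 0.759, 0.0, 0.0]
contact_force: [0.7, -0.2, -0.3]
grip_width: 0.0401
grasp_force: 0.0
rail 0
cap 84 rect [501.2  96.1] [22.3 17.7] 4.7 mean [500.7  95.7  86. ] zmed 86.0
cover 174 rect [511.8  27.1] [52.5 33.6] 0.8 mean [515.4  28.7  63. ] zmed 63.0
t 5.65 p [ 0.5212 -0.0275  0.1376] x [-0.146  0.989 -0.004] y [0.989 0.146 0.001] z [ 0.002 -0.004 -1.   ] w 0.04 gf 0.0 F [ 1.2 -2.4  0.3]
move cm [ 0.35 -0.18  5.26] az 8.4 spin -0.2 q6 1.374
```

```bash

python3 -m pendant '[[0.2,-0.1,3,0,4],[0,0,3,0,4],[0,0,1,0,4],[0,0,0,0,3.5],[0,0,0,0,3.5]]' 80
python3 -c "
from h import *
go(519.3,-24.5,66.5,8.6)"
```

```text
t: 6.28
tool_pos: [0.5198, -0.0201, 0.0684]
tcp_rot: [0.652, 0.758, 0.001, 0.001]
contact_force: [-0.7, -1.2, -0.5]
grip_width: 0.0349
grasp_force: 0.0
t 6.28 p [ 0.5198 -0.0201  0.0684] x [-0.15   0.989 -0.   ] y [0.989 0.15  0.002] z [ 0.002 -0.    -1.   ] w 0.0349 gf 0.0 F [-0.7 -1.2 -0.5]
move cm [-0.43 -0.11  0.19] az 8.64 spin 0.04 q6 1.381
```

```bash

python3 -m pendant '[[-0.4,-0.1,0.2,0,3],[0,0,0,0,1],[0,0,0,0,0.8],[0,0,0,0,0.8],[0,0,0,0,0.8]]' 80
python3 -m pendant '[[0,0,-0.4,0,0.8],[0,0,-0.6,0,0.8],[0,0,-1,0,0.8],[0,0,-1,0,0.8],[0,0,-2,0,0.8],[0,0,-1,0,0.8],[0,0,0,0,0.8]]'
python3 -c "
from h import *
d,W=look('scene','s1.png'); st()
cv2.imwrite('pics/s1.png',cv2.resize(d['img'][120:320,150:350],None,fx=3,fy=3))"
```

```text
t: 6.9
tool_pos: [0.5187, -0.0246, 0.0661]
tcp_rot: [0.652, 0.758, 0.0, 0.001]
contact_force: [-1.9, -1.4, 6.1]
grip_width: 0.0116
grasp_force: 79.5
t: 7.78
tool_pos: [0.5192, -0.0243, 0.1264]
tcp_rot: [0.652, 0.758, 0.001, 0.001]
contact_force: [1.2, 1.0, -5.8]
grip_width: 0.0116
grasp_force: 78.6
t 7.83 p [ 0.5184 -0.0243  0.1255] x [-0.15   0.989 -0.   ] y [0.989 0.15  0.001] z [ 0.001 -0.    -1.   ] w 0.0112 gf 78.61527442932129 F [-0.8  0.5 -5.8]
```

View pics/s1.png

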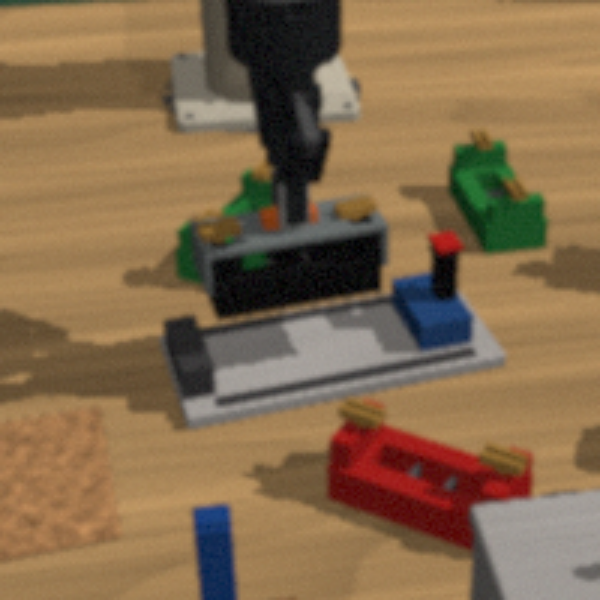

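```bash

python3 -m pendant '[[0,0,0,-5,0.8],[0,0,0,-9,0.8],[0,0,0,-9,0.8],[0,0,0,-9,0.8],[0,0,0,-9,0.8],[0,0,0,-9,0.8],[0,0,0,-9,0.8],[0,0,0,-9,0.8]]'
python3 -m pendant '[[0,0,0,-9,0.8],[0,0,0,-9,0.8],[0,0,0,-4,0.8],[0,-0.9,0,0,0.8],[0,-0.9,0,0,0.8],[0,-0.9,0,0,0.8],[0,-0.8,0,0,0.8],[0,0,0,0,0.8]]'
python3 -c "
from h import *
go(*fx(0,-35.5),80,98.6)
d,W=look('top','t2.png');i=d['img']
pr('cover',sel(W,i,290,375,180,265,.115,.128))
pr('heads',sel(W,i,290,375,180,265,.11,.15,([12,80,60],[28,255,255])))"
```

```text
t: 8.82
tool_pos: [0.5175, -0.0243, 0.1242]
tcp_rot: [0.114, 0.993, -0.0, -0.001]
contact_force: [-0.8, -0.3, -5.7]
grip_width: 0.0114
grasp_force: 78.6
t: 9.82
tool_pos: [0.5237, -0.0597, 0.1253]
tcp_rot: [-0.074, 0.997, 0.0, 0.0]
contact_force: [0.6, -0.3, -4.8]
grip_width: 0.0116
grasp_force: 78.6
t 9.82 p [ 0.5237 -0.0597  0.1253] x [-0.989 -0.149 -0.   ] y [-0.149  0.989  0.   ] z [ 0.  0. -1.] w 0.0116 gf 78.64137053489685 F [ 0.6 -0.3 -4.8]
move cm [-0.13  0.11  4.53] az 98.54 spin -0.06 q6 -0.263
cover 181 rect [530.4 -38.8] [113.3  17.1] 8.1 mean [530.5 -36.5 121.6] zmed 121.7
heads 0
```

```bash

python3 -m pendant '[[-0.1,0.05,1.5,0,0.8],[0,0,1.5,0,0.8],[0,0,1,0,0.8],[0,0,0.8,0,0.8],[0,0,0.5,0,0.8],[0,0,0.5,0,0.8],[0,0,0.2,0,0.8],[0,0,0.1,0,0.8]]'
python3 -m pendant '[[0,0,0,0,0.8],[0,0,0,0,0.8]]'
```

```text
t: 10.88
tool_pos: [0.525, -0.0583, 0.0661]
tcp_rot: [-0.075, 0.997, -0.0, 0.001]
contact_force: [-4.3, 0.3, 10.4]
grip_width: 0.0112
grasp_force: 80.5
t: 11.12
tool_pos: [0.525, -0.0583, 0.0662]
tcp_rot: [-0.075, 0.997, -0.0, 0.001]
contact_force: [-3.1, -1.3, 6.4]
grip_width: 0.0117
grasp_force: 80.0
```

```bash

python3 -m pendant '[[0,0,0,0,2],[0,0,0,0,3.5],[0,0,-4,0,3.5],[0,0,-4,0,4],[0,3,0,9,8],[0,3,0,9,8.5],[0,3,0,9,8.5],[0,3,0,9,8.5]]'
python3 -m pendant '[[0,2,0,9,8.5],[0,0,0,9,8.5],[0,0,0,9,8.5],[0,0,0,9,8.5],[0,0,0,9,8.5],[0,0,0,9,8.5],[0,0,0,0,8.5]]'
python3 -c "
from h import *
go(501,96,58,8.6)
d,W=look('top','t3.png');i=d['img']
pr('cover',sel(W,i,290,375,160,285,.06,.067))
pr('rail',sel(W,i,290,375,180,265,.07,.1,([3,150,120],[15,255,255])))
pr('heads',sel(W,i,290,375,160,285,.06,.08,([12,80,60],[28,255,255])))"
```

```text
t: 12.12
tool_pos: [0.5348, 0.0604, 0.1446]
tcp_rot: [0.239, 0.971, 0.0, 0.0]
contact_force: [0.3, -0.7, 0.0]
grip_width: 0.0849
grasp_force: 0.0
t: 13.0
tool_pos: [0.544, 0.0773, 0.1443]
tcp_rot: [0.651, 0.759, 0.0, 0.0]
contact_force: [-0.2, 0.1, -0.3]
grip_width: 0.0851
grasp_force: 0.0
t 13.0 p [0.544  0.0773 0.1443] x [-0.152  0.988  0.   ] y [0.988 0.152 0.   ] z [ 0.  0. -1.] w 0.0851 gf 0.0 F [-0.2  0.1 -0.3]
move cm [ 2.5  -3.96  8.63] az 8.73 spin 0.13 q6 1.559
cover 756 rect [521.2 -64.6] [278.6  50.3] 15.9 mean [532.9 -59.3  63. ] zmed 62.8
rail 100 rect [527.8 -55.3] [37.3 13.1] 8.3 mean [527.5 -55.4  74.4] zmed 74.5
heads 207 rect [520.  -60.1] [278.6  40. ] 16.1 mean [523.7 -56.   69.7] zmed 70.7
```

```bash

python3 -m pendant '[[2.5,-3.96,0,0,8.5],[0,0,3,0,8.5],[0,0,3,0,8.5],[0,0,2.5,0,8.5],[0,0,0,0,4],[0,0,0,0,1.5],[0,0,0,0,1],[0,0,0,0,1]]' 80
python3 -m pendant '[[0,0,0,0,1],[-1,0,0,0,1],[-1.5,0,0,0,1],[-1.5,0,0,0,1],[-1.5,0,0,0,1],[-1.5,0,0,0,1],[-1.5,0,0,0,1],[0,0,0,0,1]]' 
python3 -c "
from h import *
s=st();p=np.array(s['tool_pos'])[:2]*1000-FO;print('fix',p@XA,p@YA)"
```

```text
t: 14.05
tool_pos: [0.4996, 0.0959, 0.0607]
tcp_rot: [0.652, 0.758, -0.001, -0.001]
contact_force: [-6.2, -1.1, 6.5]
grip_width: 0.0181
grasp_force: 79.9
t: 15.05
tool_pos: [0.5124, 0.0112, 0.0607]
tcp_rot: [0.652, 0.758, -0.001, -0.0]
contact_force: [-5.5, -0.6, 7.6]
grip_width: 0.0185
grasp_force: 80.2
t 15.05 p [0.5124 0.0112 0.0607] x [-0.149  0.989 -0.   ] y [ 0.989  0.149 -0.001] z [-0.001 -0.    -1.   ] w 0.0185 gf 80.19879698753357 F [-5.5 -0.6  7.6]
fix -1.8309427644204863 35.154181610199124
```

```bash

python3 -m pendant '[[-0.5,0,0,0,1],[-0.4,0,0,0,1],[-0.3,0,0,0,1],[-0.2,0,0,0,1],[-0.2,0,0,0,1],[-0.2,0,0,0,1],[0,0,0,0,1]]' 
python3 -c "
from h import *
s=st();p=np.array(s['tool_pos'])[:2]*1000-FO;print('fix',p@XA,p@YA,'Fy',np.array(s['contact_force'])[:2]@YA)"
```

```text
t: 15.92
tool_pos: [0.5146, -0.0035, 0.0607]
tcp_rot: [0.651, 0.759, 0.001, -0.002]
contact_force: [-6.2, 6.8, 9.6]
grip_width: 0.0182
grasp_force: 80.4
t 15.93 p [ 0.5146 -0.0035  0.0607] x [-0.152  0.988  0.005] y [ 0.988  0.152 -0.001] z [-0.002  0.005 -1.   ] w 0.0182 gf 80.37406325340271 F [-6.2  6.8  9.6]
fix -1.8915381674649583 20.272110557061765 Fy 7.621431738472253
```

```bash

python3 -m pendant '[[-0.2,0,0,0,1],[-0.2,0,0,0,1],[-0.2,0,0,0,1],[0,0,0,0,1]]' 
python3 -c "
from h import *
s=st();p=np.array(s['tool_pos'])[:2]*1000-FO;print('fix',p@XA,p@YA,'Fy',np.array(s['contact_force'])[:2]@YA)"
```

```text
t: 16.42
tool_pos: [0.5148, -0.0047, 0.0607]
tcp_rot: [0.65, 0.76, 0.004, -0.006]
contact_force: [-7.7, 20.9, 11.0]
grip_width: 0.0184
grasp_force: 80.6
t 16.43 p [ 0.5148 -0.0047  0.0607] x [-0.155  0.988  0.015] y [ 0.988  0.155 -0.001] z [-0.004  0.015 -1.   ] w 0.0184 gf 80.62135577201843 F [-7.7 20.9 11. ]
fix -1.8887829004039152 19.119862821089463 Fy 21.82828052668536
```

```bash

python3 -m pendant '[[0,0,0,0,3],[0,0,0,0,7],[0,0,0,0,8.5],[0,0,-4,0,8.5],[0,0,-4,0,8.5],[4,-0.5,0,0,8.5],[4,-0.5,0,0,8.5],[4,-0.5,0,0,8.5]]' 
python3 -m pendant '[[4,-0.5,0,0,8.5],[4,-0.5,0,0,8.5],[0,0,0,0,8.5]]' 
python3 - <<'E'
from h import *
st()
d,W=look('top','t4.png');i=d['img']; np.savez("t4.npz",W=W,img=i)
pr('cover',sel(W,i,290,375,160,285,.061,.066))
pr('rail',sel(W,i,290,375,170,265,.07,.1,([3,150,120],[15,255,255])))
pr('headfar',sel(W,i,290,375,160,212,.066,.09,([12,80,60],[28,255,255])))
pr('headnear',sel(W,i,290,375,220,275,.066,.09,([12,80,60],[28,255,255])))
pr('cap',sel(W,i,250,330,195,245,.08,.1,([0,150,80],[4,255,255])))
pr('handle',sel(W,i,150,205,220,270,.1,.14))
a=cv2.resize(i[160:270,270:380],None,fx=5,fy=5,interpolation=cv2.INTER_CUBIC)
b=cv2.resize(i[228:265,158:203],None,fx=5,fy=5,interpolation=cv2.INTER_CUBIC)
c=np.zeros((550,780,3),np.uint8); c[:550,:550]=a; c[:b.shape[0],552:552+b.shape[1]]=b
cv2.imwrite("pics/t4c.png",c)
E
```

```text
t: 17.42
tool_pos: [0.4844, 0.1051, 0.1395]
tcp_rot: [0.653, 0.758, 0.0, 0.0]
contact_force: [0.3, 0.7, 0.3]
grip_width: 0.0851
grasp_force: 0.0
t: 17.8
tool_pos: [0.462, 0.184, 0.1393]
tcp_rot: [0.651, 0.759, 0.0, -0.0]
contact_force: [-0.2, -1.3, 0.4]
grip_width: 0.0851
grasp_force: 0.0
t 17.8 p [0.462  0.184  0.1393] x [-0.154  0.988  0.   ] y [0.988 0.154 0.   ] z [ 0.  0. -1.] w 0.0851 gf 0.0 F [-0.2 -1.3  0.4]
cover 833 rect [513.  -43.1] [279.9  90.8] 8.6 mean [526.4 -60.8  63.2] zmed 63.1
rail 105 rect [528.7 -61.4] [38.1 13.6] 9.7 mean [528.2 -61.5  74.7] zmed 74.9
headfar 99 rect [559.5 -57.1] [65.5 14. ] 8.9 mean [563.2 -56.   71.9] zmed 71.6
headnear 73 rect [479.2 -69. ] [26.6 13.2] 15.7 mean [478.8 -69.4  70.5] zmed 70.8
cap 87 rect [515.7  -4.8] [22.  17.7] 8.7 mean [515.5  -4.8  86.1] zmed 86.2
handle 0
```

View pics/t4c.png

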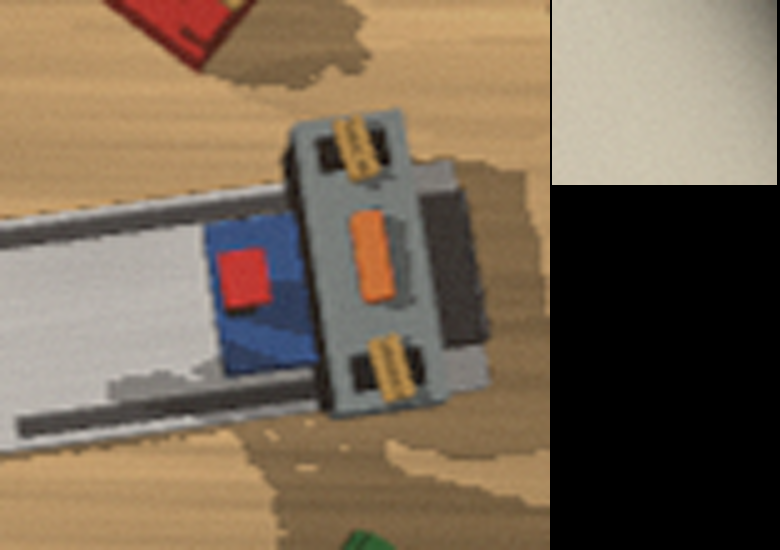

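```bash
cat >> h.py <<'E'
def planepts(d_or,mask,z):
    d=d_or; h,w=mask.shape; f=h/2/np.tan(np.radians(d["vertical_fov"])/2)
    E=np.array(d["extrinsics"]); v,u=np.nonzero(mask)
    r=np.stack([(u-d["cx"])/f,(v-d["cy"])/f,np.ones(len(u))],-1)@E[:3,:3]
    c=-E[:3,:3].T@E[:3,3]; t=(z-c[2])/r[:,2]
    return c+r*t[:,None]
def head(d,u0,u1,v0,v1,z=.073,n=''):
    hs=cv2.cvtColor(d["img"],cv2.COLOR_BGR2HSV)
    m=cv2.inRange(hs,(14,110,80),(26,255,255)); k=np.zeros_like(m);k[v0:v1,u0:u1]=1; m=m*k
    _,l,s,_=cv2.connectedComponentsWithStats(m); b=1+np.argmax(s[1:,4]); P=planepts(d,l==b,z)[:,:2]*1000
    e,V=np.linalg.eigh(np.cov(P.T)); a=np.degrees(np.arctan2(V[1,1],V[0,1]))%180
    print("head",n,len(P),np.round(P.mean(0),1),"pca az",round(a,1),"sd",np.round(np.sqrt(e),1),"rect",*rect(P))
E
python3 - <<'E'
from h import *
d,W=look('top'); i=d['img']
head(d,325,352,175,200,n='far'); head(d,335,360,222,245,n='near')
q=np.load("top0.npz");W0,i0=q["W"],q["img"]
d["img"]=i0
hs=cv2.cvtColor(i0,cv2.COLOR_BGR2HSV)
P=planepts(d,(cv2.inRange(hs,(20,120,60),(35,255,255))>0)&(W0[...,2]>.1)&(W0[...,2]<.13)&(W0[...,1]>.25),.11); pr('yellow',P)
m=(hs[...,2]<70)&(W0[...,2]>.1)&(W0[...,2]<.13)&(W0[...,1]>.25)
P=planepts(d,m,.11);pr('dark',P)
p=P[:,:2]*1000;e,V=np.linalg.eigh(np.cov(p.T));print(np.sqrt(e),np.degrees(np.arctan2(V[1,1],V[0,1])),len(p))
cv2.imwrite("pics/hd.png",cv2.resize(i0[225:270,155:205],None,fx=8,fy=8,interpolation=cv2.INTER_NEAREST))
E
```

```text
head far 307 [593.6 -47.1] pca az 96.7 sd [13.3 16.6] rect [586951.8 -48870.4] [45931.8 58495. ] 0.6
head near 83 [478.8 -69.7] pca az 17.1 sd [4.3 7.6] rect [478869.4 -69638.5] [26521.1 14849. ] 13.6
yellow 124 rect [443.5 303.1] [24.5 24.1] 55.6 mean [443.3 302.8 110. ] zmed 110.0
dark 5 rect [443.3 303.9] [ 1.2 10.3] 59.1 mean [443.4 303.9 110. ] zmed 110.0
[0.48802666 4.01502507] 147.14904335832273 5
```

View pics/hd.png

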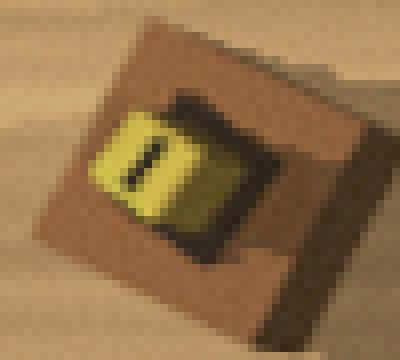

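```bash

python3 -m pendant '[[4,0,0,9,8.5],[4,0,0,9,8.5],[3,0.5,0,9,8.5],[0,0,0,9,8.5],[0,0,0,7,8.5],[0,0,0,0,8.5]]'
python3 -c "
from h import *
go(443.5,303.7,74,146.5)"
```

```text
t: 18.65
tool_pos: [0.4672, 0.2893, 0.1391]
tcp_rot: [0.885, 0.466, -0.0, 0.0]
contact_force: [0.3, -0.4, -0.9]
grip_width: 0.085
grasp_force: 0.0
t 18.65 p [0.4672 0.2893 0.1391] x [ 0.565  0.825 -0.   ] y [ 0.825 -0.565  0.   ] z [-0. -0. -1.] w 0.085 gf 0.0 F [ 0.3 -0.4 -0.9]
move cm [-0.15 -2.77  6.51] az -34.41 spin -0.91 q6 2.726
```

```bash

python3 -m pendant '[[-0.15,-2.77,0,-0.9,8.5],[0,0,2,0,8.5],[0,0,2,0,8.5],[0,0,1.9,0,8.5],[0,0,0.4,0,8.5],[0,0,0,0,4],[0,0,0,0,2],[0,0,0,0,2]]' 50
python3 -m pendant '[[0,0,0,0,2],[0,0,0,0,2],[0,0,-1,0,2],[0,0,-2,0,2],[0,0,-2,0,2],[0,0,-2,0,2],[0,0,-2,0,2],[0,0,-1,0,2]]' 100
python3 -c "
from h import *
st()
d,W=look('scene');cv2.imwrite('pics/s2.png',cv2.resize(d['img'][60:260,300:440],None,fx=3,fy=3))"
```

```text
t: 19.65
tool_pos: [0.4433, 0.3052, 0.0771]
tcp_rot: [0.881, 0.474, 0.001, -0.0]
contact_force: [0.3, -0.2, -0.1]
grip_width: 0.0319
grasp_force: 0.0
t: 20.65
tool_pos: [0.443, 0.3051, 0.1775]
tcp_rot: [0.881, 0.474, 0.001, -0.0]
contact_force: [-0.1, -0.6, -1.4]
grip_width: 0.0226
grasp_force: 97.8
t 20.65 p [0.443  0.3051 0.1775] x [0.551 0.834 0.001] y [ 0.834 -0.551  0.   ] z [ 0.001  0.001 -1.   ] w 0.0226 gf 97.8435730934143 F [-0.1 -0.6 -1.4]
```

View pics/s2.png

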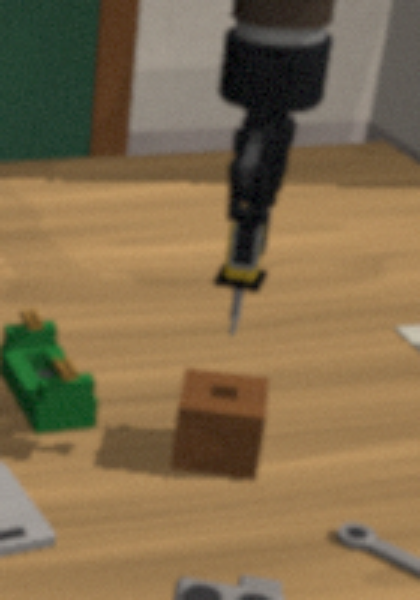

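```bash

python3 -m pendant '[[0,0,-1,-9,2],[0,0,0,-10,2],[0,0,0,-10,2],[0,0,0,-10,2],[0,0,0,-10.5,2],[0,0,0,0,2],[-4.07,-0.83,0,0,2],[-4.07,-0.83,0,0,2]]'
python3 -m pendant '[[-4.07,-0.83,0,0,2],[-4.07,-0.83,0,0,2],[-4.07,-0.83,0,0,2],[-4.07,-0.83,0,0,2],[-4.07,-0.83,0,0,2],[-4.07,-0.83,0,0,2],[-4.07,-0.83,0,0,2],[0,0,0,0,2]]'
python3 -m pendant '[[0,0,0,0,2],[0,0,0,0,2]]'
python3 -c "
from h import *
go(478.1,-67.3,143,16)"
```

```text
t: 21.7
tool_pos: [0.449, 0.2214, 0.1857]
tcp_rot: [0.602, 0.798, -0.0, -0.0]
contact_force: [0.9, -0.0, 0.3]
grip_width: 0.0227
grasp_force: 98.0
t: 22.7
tool_pos: [0.472, -0.0701, 0.1859]
tcp_rot: [0.605, 0.796, -0.0, -0.0]
contact_force: [-0.5, 1.0, -0.6]
grip_width: 0.0229
grasp_force: 98.0
t: 22.95
tool_pos: [0.472, -0.0668, 0.1862]
tcp_rot: [0.601, 0.799, 0.0, -0.0]
contact_force: [-0.1, 0.1, -0.6]
grip_width: 0.0228
grasp_force: 98.0
t 22.95 p [ 0.472  -0.0668  0.1862] x [-0.277  0.961  0.   ] y [ 0.961  0.277 -0.   ] z [-0.  0. -1.] w 0.0228 gf 97.97627091407776 F [-0.1  0.1 -0.6]
move cm [-0.22  0.57  4.32] az 16.07 spin 0.07 q6 1.15
```

```bash

python3 -m pendant '[[-0.2,0.57,2,0,2],[0,0,1.7,0,2],[0,0,0.3,0,2],[0,0,0,0,2]]'
python3 - <<'E'
from h import *
st()
d,W=look('scene'); np.savez('s3.npz',W=W,img=d['img'])
E=np.array(d['extrinsics']);f=210/np.tan(np.radians(d['vertical_fov'])/2)
def px(p):
    c=E[:3,:3]@(np.array(p)/1000)+E[:3,3]; return np.round([c[0]/c[2]*f+d['cx'],c[1]/c[2]*f+d['cy']],1)
u,v=px((479,-69,73)); print(u,v,px((579,-54,73)))
u,v=int(u),int(v); print(u-30,v-45)
cv2.imwrite('pics/s3.png',cv2.resize(d['img'][v-45:v+20,u-30:u+40],None,fx=9,fy=9,interpolation=cv2.INTER_CUBIC))
E
```

```text
t: 23.45
tool_pos: [0.4782, -0.0675, 0.1465]
tcp_rot: [0.601, 0.799, -0.0, -0.0]
contact_force: [1.8, 0.2, -0.1]
grip_width: 0.0227
grasp_force: 98.0
t 23.45 p [ 0.4782 -0.0675  0.1465] x [-0.277  0.961  0.   ] y [ 0.961  0.277 -0.   ] z [-0.  0. -1.] w 0.0227 gf 97.99666285514832 F [ 1.8  0.2 -0.1]
225.7 206.4 [236.7 230.4]
195 161
```

View pics/s3.png

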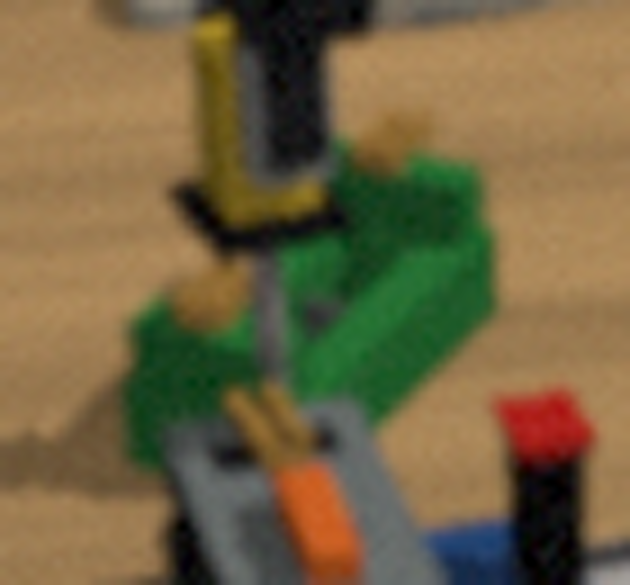

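```bash

python3 -m pendant '[[0,0,0.9,0,2],[0,0,0.2,0,2],[0,0,0,0,2]]'
python3 -m pendant '[[0,0,0.2,0,2],[0,0,0,0,2]]'
python3 -m pendant '[[0,0,0.2,0,2],[0,0,0,0,2]]'
python3 -m pendant '[[0,0,0.2,0,2],[0,0,0,0,2]]'
```

```text
t: 23.88
tool_pos: [0.4779, -0.0681, 0.1351]
tcp_rot: [0.602, 0.799, -0.0, -0.0]
contact_force: [0.5, 0.7, -0.7]
grip_width: 0.0225
grasp_force: 98.0
t: 24.12
tool_pos: [0.4781, -0.0681, 0.1333]
tcp_rot: [0.602, 0.799, -0.0, -0.0]
contact_force: [-1.1, -0.2, -1.5]
grip_width: 0.023
grasp_force: 98.0
t: 24.38
tool_pos: [0.4781, -0.0681, 0.1312]
tcp_rot: [0.602, 0.799, -0.0, -0.0]
contact_force: [0.3, 0.3, -1.0]
grip_width: 0.0225
grasp_force: 98.0
t: 24.62
tool_pos: [0.4784, -0.0681, 0.1301]
tcp_rot: [0.602, 0.799, 0.0, 0.0]
contact_force: [-0.3, 0.9, 4.9]
grip_width: 0.0224
grasp_force: 98.9
```

```bash

python3 -m pendant '[[0,0,-0.1,0,2],[0,0,0,-8,2],[0,0,0,-8,2],[0,0,0,-8,2],[0,0,0,0,2]]'
python3 -c "
from h import *
print(read_state()['moment']); go(478,-68,129,98.6)"
```

```text
t: 25.25
tool_pos: [0.4779, -0.0686, 0.1302]
tcp_rot: [0.423, 0.906, -0.001, -0.0]
contact_force: [-1.7, -1.8, 0.5]
grip_width: 0.0227
grasp_force: 98.3
[-0.53932636  0.32618346  0.00698912]
t 25.25 p [ 0.4779 -0.0686  0.1302] x [-0.642  0.767 -0.001] y [ 0.767  0.642 -0.001] z [-0.001 -0.001 -1.   ] w 0.0227 gf 98.25893640518188 F [-1.7 -1.8  0.5]
move cm [0.04 0.05 0.12] az 39.91 spin -58.69 q6 0.732
```

```bash

python3 -m pendant '[[0,-0.02,0,-9,2],[0,-0.02,0,-9,2],[0,-0.02,0,-9,2],[0,-0.02,0,-9,2],[0,-0.02,0,-9,2],[0,-0.02,0,-9,2],[0,-0.02,0,-4.7,2],[0,0,0,0,2]]'
python3 -c "
from h import *
print(read_state()['moment']); go(478,-68,129,98.6)"
python3 -m pendant '[[0,0,0,-4,2],[0,0,0,-4,2],[0,0,0,-2,2],[0,0,0,0,2]]'
python3 -c "
from h import *
print(read_state()['moment']); go(478,-68,129,98.6)"

```

```text
t: 26.25
tool_pos: [0.4761, -0.0702, 0.1302]
tcp_rot: [-0.075, 0.997, -0.001, -0.002]
contact_force: [-4.4, -3.1, 4.5]
grip_width: 0.0226
grasp_force: 98.6
[-0.84453001  1.17238908 -0.02485381]
t 26.25 p [ 0.4761 -0.0702  0.1302] x [-0.989 -0.149  0.003] y [-0.149  0.989 -0.002] z [-0.003 -0.002 -1.   ] w 0.0226 gf 98.57065200805664 F [-4.4 -3.1  4.5]
move cm [-0.23  0.19  0.12] az 98.56 spin -0.04 q6 -0.294
t: 26.75
tool_pos: [0.4759, -0.0706, 0.1302]
tcp_rot: [-0.161, 0.987, -0.001, -0.002]
contact_force: [-4.0, -3.9, 4.6]
grip_width: 0.0226
grasp_force: 98.6
[-1.06874147  1.26904987 -0.04432827]
t 26.75 p [ 0.4759 -0.0706  0.1302] x [-0.948 -0.318  0.004] y [-0.318  0.948 -0.002] z [-0.003 -0.003 -1.   ] w 0.0226 gf 98.57694983482361 F [-4.  -3.9  4.6]
move cm [-0.28  0.18  0.11] az 108.53 spin 9.93 q6 -0.468
```

```bash

python3 -m pendant '[[0,0,0,-3,2],[0,0,0,-3,2],[0,0,0,0,2]]'
python3 -c "
from h import *
print(read_state()['moment']); go(478,-68,129,98.6)"

```

```text
t: 27.12
tool_pos: [0.476, -0.0708, 0.1302]
tcp_rot: [-0.212, 0.977, -0.001, -0.002]
contact_force: [-4.5, -3.8, 3.3]
grip_width: 0.0225
grasp_force: 98.6
[-1.16696549  1.19313023 -0.15375616]
t 27.12 p [ 0.476  -0.0708  0.1302] x [-0.91  -0.415  0.005] y [-0.415  0.91  -0.002] z [-0.003 -0.004 -1.   ] w 0.0225 gf 98.5575807094574 F [-4.5 -3.8  3.3]
move cm [-0.3   0.17  0.12] az 114.5 spin 15.9 q6 -0.573
```

```bash

python3 -m pendant '[[0,0,0,6,2],[0,0,-2,0,2],[0,0,-3,0,2],[0,0,0,9,2],[0,0,0,9,2],[0,0,0,9,2],[0,0,0,9,2],[0,0,0,9,2]]'
python3 -m pendant '[[0,0,0,9,2],[0,0,0,9,2],[0,0,0,9,2],[0,0,0,9,2],[0,0,0,0,2]]'
python3 - <<'E'
from h import *
q=np.load("t4.npz");i=q["img"];W=q["W"]
d=get_image("top"); d["img"]=i
i2=i.copy(); hs=cv2.cvtColor(i,cv2.COLOR_BGR2HSV)
for n,(u0,u1,v0,v1) in dict(far=(330,353,181,199),near=(338,360,224,244)).items():
    m=(cv2.inRange(hs,(12,90,70),(28,255,255))>0)&(W[...,2]>.067)&(W[...,2]<.08); k=np.zeros_like(m);k[v0:v1,u0:u1]=1
    P=planepts(d,m&k,.073)[:,:2]*1000
    e,V=np.linalg.eigh(np.cov(P.T)); print(n,len(P),P.mean(0),np.sqrt(e),np.degrees(np.arctan2(V[1,1],V[0,1]))%180, cv2.minAreaRect(P.astype(np.float32)))
cv2.imwrite("pics/far.png",cv2.resize(i[178:202,328:358],None,fx=14,fy=14,interpolation=cv2.INTER_CUBIC))
go(578+2.4*np.cos(np.radians(106)),-55.45+2.4*np.sin(np.radians(106)),143,16)
E
```

```text
t: 28.12
tool_pos: [0.4777, -0.069, 0.18]
tcp_rot: [0.231, 0.973, 0.0, -0.0]
contact_force: [0.3, 1.0, -1.3]
grip_width: 0.0224
grasp_force: 98.1
t: 28.75
tool_pos: [0.4777, -0.0691, 0.18]
tcp_rot: [0.517, 0.856, 0.0, -0.0]
contact_force: [-0.3, -0.3, -0.2]
grip_width: 0.0225
grasp_force: 98.1
far 56 [577.26321966 -54.19674998] [4.25302285 8.12185797] 15.065684300358015 ((577.4013671875, -54.02704620361328), (27.38060188293457, 12.73781967163086), 17.64021873474121)
near 65 [478.90947281 -69.07320843] [4.20519444 7.62036244] 14.81314434185228 ((479.3358459472656, -68.67778015136719), (25.957780838012695, 13.512590408325195), 15.318336486816406)
t 28.8 p [ 0.4777 -0.0691  0.1801] x [-0.466  0.885  0.001] y [ 0.885  0.466 -0.   ] z [-0.  0. -1.] w 0.0227 gf 98.07419300079346 F [-0.3  0.1 -0.6]
move cm [-3.24  9.56  3.7 ] az 27.81 spin 11.81 q6 0.942
```

View pics/far.png

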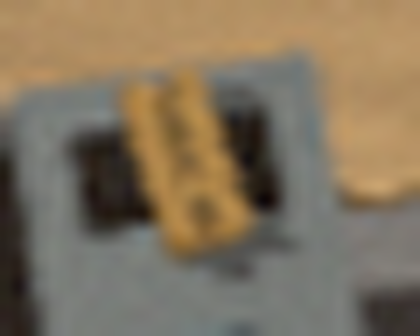

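```bash

python3 -m pendant '[[0,0,0,10.8,2],[-0.46,3.33,0,0,2],[-0.46,3.33,0,0,2],[-0.46,3.33,0,0,2],[0,0,1.8,0,2],[0,0,1.8,0,2],[0,0,0,0,2],[0,0,0,0,2]]'
python3 - <<'E'
from h import *
go(578+2.4*np.cos(np.radians(107)),-55.45+2.4*np.sin(np.radians(107)),135,17)
E
```

```text
t: 29.8
tool_pos: [0.5776, -0.0533, 0.1449]
tcp_rot: [0.595, 0.804, 0.0, 0.0]
contact_force: [0.5, 0.6, -0.5]
grip_width: 0.023
grasp_force: 98.4
t 29.8 p [ 0.5776 -0.0533  0.1449] x [-0.293  0.956 -0.   ] y [0.956 0.293 0.001] z [ 0.001  0.    -1.   ] w 0.023 gf 98.41255903244019 F [ 0.5  0.6 -0.5]
move cm [ 0.02 -0.02  0.98] az 17.02 spin 0.02 q6 1.182
```

```bash

python3 -m pendant '[[0,0,0.8,0,2],[0,0,0.2,0,2],[0,0,0,0,2]]'
python3 -m pendant '[[0,0,0.2,0,2],[0,0,0,0,2]]'
python3 -m pendant '[[0,0,0.2,0,2],[0,0,0,0,2]]'
```

```text
t: 30.18
tool_pos: [0.5771, -0.0533, 0.1342]
tcp_rot: [0.595, 0.804, -0.0, -0.0]
contact_force: [0.6, -0.4, -1.2]
grip_width: 0.0226
grasp_force: 98.4
t: 30.42
tool_pos: [0.5772, -0.0533, 0.1322]
tcp_rot: [0.595, 0.804, -0.0, -0.0]
contact_force: [-0.2, 0.3, -0.1]
grip_width: 0.0226
grasp_force: 98.4
t: 30.68
tool_pos: [0.5773, -0.0533, 0.1303]
tcp_rot: [0.595, 0.804, 0.0, 0.0]
contact_force: [-1.1, -0.3, -0.8]
grip_width: 0.0226
grasp_force: 98.6
```

```bash

python3 -m pendant '[[0,-0.04,0,-9,2],[0,-0.04,0,-9,2],[0,-0.04,0,-9,2],[0,-0.04,0,-9,2],[0,-0.04,0,-9,2],[0,-0.04,0,-9,2],[0,-0.04,0,-9,2],[0,-0.04,0,-9,2]]'
python3 -m pendant '[[0,-0.04,0,-9,2],[0,-0.04,0,-7,2],[0,0,0,-4,2],[0,0,0,0,2]]'
python3 -c "
from h import *
print(read_state()['moment']); go(478,-68,129,98.6)"
python3 -m pendant '[[0,0,0,-3,2],[0,0,0,0,2]]'
python3 -c "
from h import *
print(read_state()['moment']); go(478,-68,129,98.6)"

```

```text
t: 31.68
tool_pos: [0.5747, -0.0557, 0.1303]
tcp_rot: [0.006, 1.0, -0.0, -0.001]
contact_force: [-1.6, -0.9, 0.9]
grip_width: 0.0225
grasp_force: 98.4
t: 32.17
tool_pos: [0.5745, -0.0566, 0.1303]
tcp_rot: [-0.164, 0.986, -0.0, -0.001]
contact_force: [-1.9, -1.4, 1.5]
grip_width: 0.023
grasp_force: 98.4
[-0.24015523  0.62164854 -0.00263926]
t 32.17 p [ 0.5745 -0.0566  0.1303] x [-0.946 -0.324  0.002] y [-0.324  0.946 -0.   ] z [-0.001 -0.001 -1.   ] w 0.023 gf 98.425133228302 F [-1.9 -1.4  1.5]
move cm [9.5  2.06 0.14] az 108.92 spin 10.32 q6 -0.428
t: 32.42
tool_pos: [0.5746, -0.0568, 0.1303]
tcp_rot: [-0.19, 0.982, -0.0, -0.001]
contact_force: [-1.4, -2.9, 1.4]
grip_width: 0.0226
grasp_force: 98.5
[-0.40990558  0.7753126  -0.10626337]
t 32.42 p [ 0.5746 -0.0568  0.1303] x [-0.928 -0.373  0.002] y [-0.373  0.928 -0.   ] z [-0.001 -0.001 -1.   ] w 0.0226 gf 98.53009700775146 F [-1.4 -2.9  1.4]
move cm [9.38 2.56 0.14] az 111.87 spin 13.27 q6 -0.48
```

```bash

python3 -m pendant '[[0,0,0,-2,2],[0,0,0,6,2],[0,0,-3,0,2],[0,0,-3,0,2],[0,0,0,9,2],[0,0,0,10,2],[0,0,0,10,2],[0,0,0,10,2]]'
python3 -m pendant '[[0,0,0,10,2],[0,0,0,10,2],[0,0,0,10,2],[0,0,0,10,2],[0,0,0,10,2],[0,0,0,10,2],[0,0,0,10,2],[0,0,0,0,2]]'
python3 - <<'E'
from h import *
go(443.1,305.15,186,146.5)
E
```

```text
t: 33.42
tool_pos: [0.5762, -0.0558, 0.1903]
tcp_rot: [0.185, 0.983, 0.001, 0.001]
contact_force: [-0.4, 0.7, -0.0]
grip_width: 0.0228
grasp_force: 98.4
t: 34.42
tool_pos: [0.576, -0.056, 0.1903]
tcp_rot: [0.712, 0.702, 0.001, 0.0]
contact_force: [-0.3, 0.7, -1.2]
grip_width: 0.0229
grasp_force: 98.4
t 34.42 p [ 0.576  -0.056   0.1903] x [0.015 1.    0.001] y [ 1.    -0.015  0.001] z [ 0.001  0.001 -1.   ] w 0.0229 gf 98.367440700531 F [-0.3  0.7 -1.2]
move cm [ 35.91 -13.83   0.44] az -0.86 spin 32.64 q6 1.489
```

```bash

python3 -m pendant '[[4.5,-1.73,0,0,2],[4.5,-1.73,0,0,2],[4.5,-1.73,0,0,2],[4.5,-1.73,0,0,2],[4.5,-1.73,0,0,2],[4.5,-1.73,0,0,2],[4.5,-1.73,0,0,2],[4.4,-1.73,0,0,2]]'
python3 -m pendant '[[0,0,0,9,2],[0,0,0,9,2],[0,0,0,9,2],[0,0,0,5.6,2],[0,0,0,0,2],[0,0,0,0,2]]'
python3 - <<'E'
from h import *
go(443.1,305.15,145,146.5)
d,W=look('top');i=d['img'];np.savez('t5.npz',W=W,img=i)
a=cv2.resize(i[165:260,290:380],None,fx=6,fy=6,interpolation=cv2.INTER_CUBIC)
cv2.imwrite("pics/t5.png",a)
E
```

```text
t: 35.42
tool_pos: [0.4429, 0.3071, 0.1905]
tcp_rot: [0.712, 0.702, 0.001, -0.0]
contact_force: [0.6, 0.7, -1.8]
grip_width: 0.023
grasp_force: 98.4
t: 36.17
tool_pos: [0.4434, 0.3052, 0.1903]
tcp_rot: [0.881, 0.474, 0.0, -0.0]
contact_force: [0.2, -0.3, -1.3]
grip_width: 0.0227
grasp_force: 98.4
t 36.17 p [0.4434 0.3052 0.1903] x [0.551 0.834 0.   ] y [ 0.834 -0.551 -0.   ] z [ 0.  0. -1.] w 0.0227 gf 98.38226079940796 F [ 0.2 -0.3 -1.3]
move cm [-0.02 -0.02  4.53] az -33.46 spin 0.04 q6 2.758
```

View pics/t5.png

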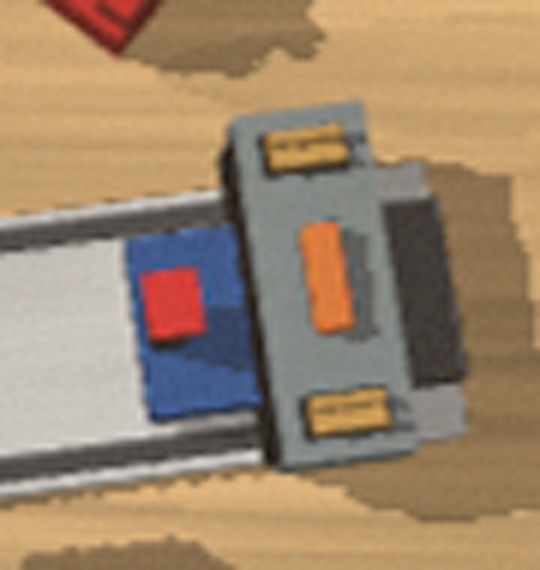

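Both cams lie square across the cover, so they are open, and the module is still clamped. Next the driver goes back into its holder.

```bash

python3 -m pendant '[[0,0,3,0,2],[0,0,2,0,2],[0,0,1.5,0,2],[0,0,1.5,0,2],[0,0,1.5,0,2],[0,0,1,0,2],[0,0,0.6,0,2],[0,0,0,0,2]]'
python3 -m pendant '[[0,0,0.2,0,2],[0,0,0,0,2]]'
```

```text
t: 37.22
tool_pos: [0.4431, 0.3049, 0.079]
tcp_rot: [0.881, 0.472, -0.0, 0.0]
contact_force: [-1.3, -0.6, -0.6]
grip_width: 0.0226
grasp_force: 98.4
t: 37.48
tool_pos: [0.4435, 0.3052, 0.0776]
tcp_rot: [0.881, 0.472, 0.0, -0.0]
contact_force: [0.7, 0.3, -1.5]
grip_width: 0.0225
grasp_force: 98.4
```

```bash

python3 -m pendant '[[0,0,0.15,0,2],[0,0,0.15,0,2],[0,0,0,0,2]]'
python3 -m pendant '[[0,0,0,0,3],[0,0,0,0,6],[0,0,0,0,8.5],[0,0,-2,0,8.5],[0,0,-3,0,8.5],[0,0,-3,0,7],[0,0,0,0,4]]'
python3 - <<'E'
from h import *
go(*fx(3.4,-39),100,98.6)
d,W=look('scene')
cv2.imwrite("pics/s4.png",cv2.resize(d['img'][130:240,310:430],None,fx=4,fy=4,interpolation=cv2.INTER_CUBIC))
E
```

```text
t: 37.85
tool_pos: [0.4436, 0.3053, 0.0772]
tcp_rot: [0.881, 0.472, 0.001, -0.0]
contact_force: [-3.8, -3.0, 15.1]
grip_width: 0.0227
grasp_force: 100.9
t: 38.72
tool_pos: [0.4449, 0.3061, 0.1566]
tcp_rot: [0.881, 0.472, 0.003, -0.0]
contact_force: [0.1, 0.6, -0.4]
grip_width: 0.0532
grasp_force: 0.0
t 38.73 p [0.4449 0.3061 0.1566] x [0.554 0.833 0.005] y [ 0.833 -0.554  0.002] z [ 0.004  0.003 -1.   ] w 0.0532 gf 0.0 F [ 0.1  0.6 -0.4]
move cm [-25.99  27.31   5.58] az -33.62 spin 47.78 q6 2.76
```

View pics/s4.png

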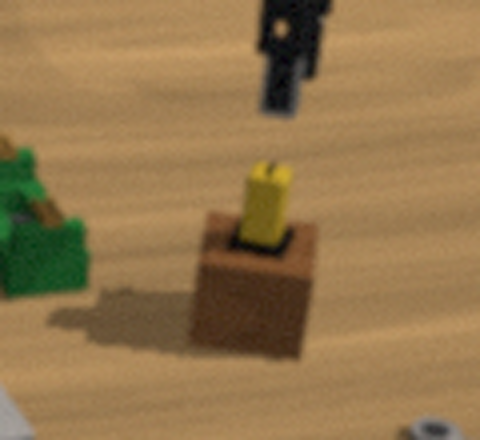

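```bash

python3 -m pendant '[[-3.25,3.41,0,0,4],[-3.25,3.41,0,0,4],[-3.25,3.41,0,0,4],[-3.25,3.41,0,0,4],[-3.25,3.41,0,0,4],[-3.25,3.41,0,0,4],[-3.25,3.41,0,0,4],[-3.25,3.41,0,0,4]]' 60
python3 -m pendant '[[0,0,0,10,4],[0,0,0,10,4],[0,0,2,10,4],[0,0,2,10,4],[0,0,0,7.8,4],[0,0,0,0,4],[0,0,0,0,4]]'
python3 - <<'E'
from h import *
go(528.5,-62.5,66,98.6)
E
```

```text
t: 39.78
tool_pos: [0.5256, -0.0639, 0.1524]
tcp_rot: [0.881, 0.472, -0.001, -0.001]
contact_force: [-0.1, 0.4, -0.7]
grip_width: 0.0399
grasp_force: 0.0
t: 40.65
tool_pos: [0.5262, -0.0625, 0.1137]
tcp_rot: [0.997, 0.076, -0.001, -0.0]
contact_force: [-0.1, 0.0, -0.3]
grip_width: 0.04
grasp_force: 0.0
t 40.65 p [ 0.5262 -0.0625  0.1137] x [ 0.989  0.151 -0.001] y [ 0.151 -0.989 -0.   ] z [-0.001  0.    -1.   ] w 0.04 gf 0.0 F [-0.1  0.  -0.3]
move cm [0.23 0.04 4.77] az -81.3 spin 0.1 q6 2.872
```

```bash

python3 -m pendant '[[0.2,0.05,2.5,0,4],[0,0,1.8,0,3],[0,0,0.45,0,3],[0,0,0,0,1],[0,0,0,0,0.8],[0,0,0,0,0.8],[0,0,0,0,0.8]]' 60
python3 -m pendant '[[0,0,-0.5,0,0.8],[0,0,-1,0,0.8],[0,0,-1.5,0,0.8],[0,0,-2,0,0.8],[0,0,-2,0,0.8],[0,0,-3,0,0.8],[0,0,0,0,0.8]]'
python3 - <<'E'
from h import *
go(628,-255,120,97)
E
```

```text
t: 41.52
tool_pos: [0.5288, -0.0627, 0.0671]
tcp_rot: [0.997, 0.075, 0.0, 0.0]
contact_force: [0.3, -0.2, -0.5]
grip_width: 0.0123
grasp_force: 60.5
t: 42.4
tool_pos: [0.5309, -0.063, 0.1705]
tcp_rot: [0.997, 0.075, 0.004, 0.001]
contact_force: [0.7, -0.6, -1.2]
grip_width: 0.0118
grasp_force: 60.6
t 42.4 p [ 0.5309 -0.063   0.1705] x [0.989 0.149 0.007] y [ 0.149 -0.989  0.002] z [ 0.007 -0.001 -1.   ] w 0.0118 gf 60.58545112609863 F [ 0.7 -0.6 -1.2]
move cm [ 6.7  20.42  5.13] az -81.42 spin 1.58 q6 2.874
```

```bash

python3 -m pendant '[[1.34,4.08,0,0,0.8],[1.34,4.08,0,0,0.8],[1.34,4.08,0,0,0.8],[1.34,4.08,0,0,0.8],[1.34,4.08,1,0,0.8],[0,0,3,0,0.8],[0,0,3,1.5,0.8],[0,0,3,0,0.8]]'
python3 -m pendant '[[0,0,1.5,0,0.8],[0,0,0.8,0,0.8],[0,0,0.4,0,0.8],[0,0,0,0,0.8]]'
python3 - <<'E'
from h import *
st()
d,W=look('top'); i=d['img'];np.savez('t6.npz',W=W,img=i)
for u0,u1,v0,v1 in [(300,380,170,250)]:
    P=sel(W,i,u0,u1,v0,v1,.03,.07)
    pr('mod',P)
cv2.imwrite("pics/t6.png",cv2.resize(i[130:290,280:490],None,fx=3.5,fy=3.5,interpolation=cv2.INTER_CUBIC))
E
```

```text
t: 43.4
tool_pos: [0.6246, -0.2544, 0.0647]
tcp_rot: [0.998, 0.062, -0.001, -0.0]
contact_force: [0.4, -0.4, -1.4]
grip_width: 0.012
grasp_force: 60.6
t: 43.9
tool_pos: [0.6262, -0.2547, 0.0413]
tcp_rot: [0.998, 0.062, 0.001, 0.001]
contact_force: [0.5, 0.1, -1.7]
grip_width: 0.0118
grasp_force: 60.6
t 43.9 p [ 0.6262 -0.2547  0.0413] x [0.992 0.123 0.002] y [ 0.123 -0.992  0.001] z [ 0.002 -0.001 -1.   ] w 0.0118 gf 60.55660843849182 F [ 0.5  0.1 -1.7]
mod 1807 rect [527.8 -52.6] [121.8 122.3] 8.6 mean [527.1 -55.7  41.5] zmed 38.4
```

View pics/t6.png

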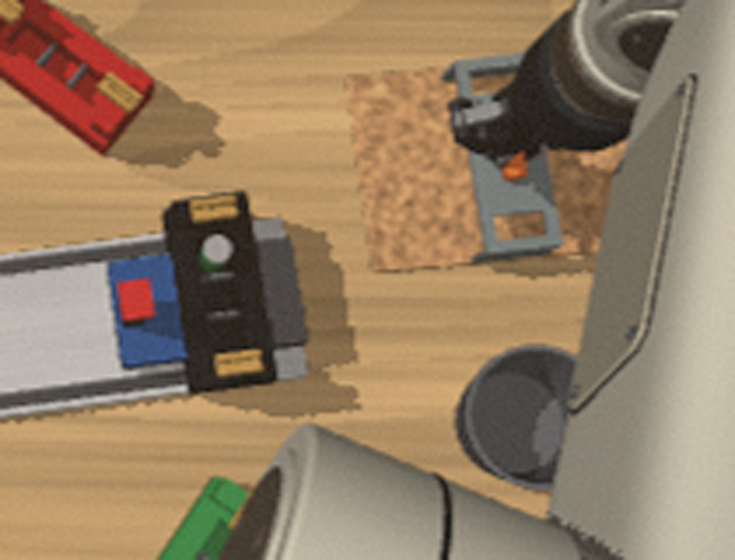

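One cell, in the far pocket at crop (217,248); the other two pockets are empty. The cover hangs level just above the mat, so I'll set it down.

```bash

python3 -m pendant '[[0,0,0.1,0,0.8],[0,0,0.1,0,0.8],[0,0,0,0,0.8],[0,0,0,0,2],[0,0,0,0,3],[0,0,-2,0,3.5],[0,0,-4,0,4],[0,0,-4,0,4]]'
python3 - <<'E'
from h import *
go(554.2,-59.0,90,98.6)
E
```

```text
t: 44.95
tool_pos: [0.625, -0.2543, 0.138]
tcp_rot: [0.998, 0.062, -0.001, -0.0]
contact_force: [0.5, -0.3, 0.4]
grip_width: 0.0398
grasp_force: 0.0
t 44.95 p [ 0.625  -0.2543  0.138 ] x [ 0.992  0.123 -0.001] y [ 0.123 -0.992 -0.001] z [-0.001  0.001 -1.   ] w 0.0398 gf 0.0 F [ 0.5 -0.3  0.4]
move cm [ -4.61 -20.25   4.82] az -82.92 spin -1.52 q6 2.631
```

```bash

python3 -m pendant '[[-0.92,-4.05,0,0,4],[-0.92,-4.05,0,0,4],[-0.92,-4.05,0,0,4],[-0.92,-4.05,0,0,4],[-0.92,-4.05,0,-1.5,4],[0,0,3,0,3.5],[0,0,1.5,0,3.5],[0,0,0,0,3.5]]' 40
python3 - <<'E'
from h import *
go(554.2,-59.0,44,98.6)
d,W=look('top'); i=d['img']
cv2.imwrite("pics/t7.png",cv2.resize(i[130:290,280:490],None,fx=3.5,fy=3.5,interpolation=cv2.INTER_CUBIC))
pr('mat cover',sel(W,i,375,470,140,215,.03,.05))
pr('cup',sel(W,i,400,480,220,300,.05,.066))
E
```

```text
t: 45.95
tool_pos: [0.5535, -0.0594, 0.0913]
tcp_rot: [0.997, 0.075, -0.002, -0.0]
contact_force: [0.5, -0.6, -0.4]
grip_width: 0.0352
grasp_force: 0.0
t 45.95 p [ 0.5535 -0.0594  0.0913] x [ 0.989  0.149 -0.003] y [ 0.149 -0.989 -0.001] z [-0.003  0.    -1.   ] w 0.0352 gf 0.0 F [ 0.5 -0.6 -0.4]
move cm [ 0.09 -0.02  4.73] az -81.44 spin -0.04 q6 2.885
mat cover 65 rect [ 640.1 -270.7] [60.8 10.2] 7.0 mean [ 640.  -271.8   36.4] zmed 36.6
cup 0
```

View pics/t7.png

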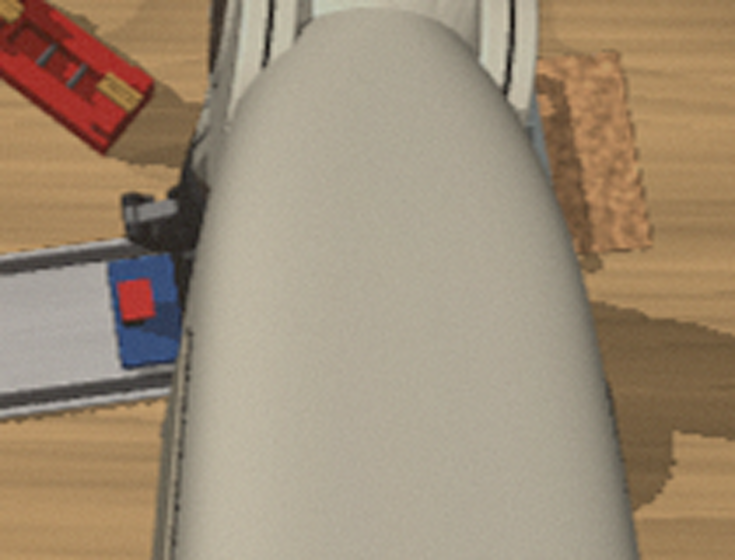

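```bash

python3 -m pendant '[[0,0,2,0,3.5],[0,0,1.7,0,3.5],[0,0,0.8,0,3.2],[0,0,0,0,2],[0,0,0,0,1.5],[0,0,0,0,1.2],[0,0,0,0,1.2],[0,0,0,0,1.2]]' 40
python3 -m pendant '[[0,0,-0.5,0,1.2],[0,0,-1.5,0,1.2],[0,0,-2,0,1.2],[0,0,-3,0,1.2],[0,0,-3,0,1.2],[0,0,-3,0,1.2],[0,0,0,0,1.2]]'
python3 - <<'E'
from h import *
st()
d,W=look('scene');i=d['img']
cv2.imwrite("pics/s5.png",cv2.resize(i[80:300,70:330],None,fx=3,fy=2.7,interpolation=cv2.INTER_CUBIC))
E
```

```text
t: 47.0
tool_pos: [0.555, -0.0592, 0.0482]
tcp_rot: [0.997, 0.075, 0.0, 0.0]
contact_force: [-0.5, 0.1, 2.0]
grip_width: 0.0156
grasp_force: 39.1
t: 47.88
tool_pos: [0.5568, -0.0594, 0.1817]
tcp_rot: [0.997, 0.075, 0.004, 0.001]
contact_force: [1.1, -0.4, 0.5]
grip_width: 0.0156
grasp_force: 39.1
t 47.88 p [ 0.5568 -0.0594  0.1817] x [0.989 0.149 0.007] y [ 0.149 -0.989  0.002] z [ 0.007 -0.001 -1.   ] w 0.0156 gf 39.07148703932762 F [ 1.1 -0.4  0.5]
```

View pics/s5.png

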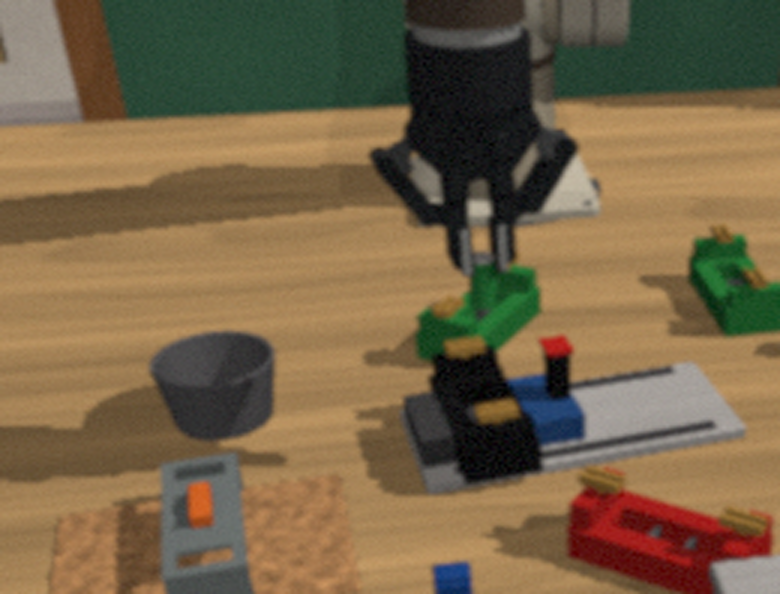

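```bash

python3 - <<'E'
from h import *
st()
d,W=look('scene');i=d['img']
P=W.reshape(-1,3);m=(np.abs(P[:,0]-.557)<.03)&(np.abs(P[:,1]+.06)<.03)&(P[:,2]>.1)&(P[:,2]<.2)
for z in np.arange(.1,.2,.01):
    k=m&(P[:,2]>=z)&(P[:,2]<z+.01); print(round(z,2),k.sum(), np.round(P[k].mean(0),3) if k.any() else '', i.reshape(-1,3)[k].mean(0).round() if k.any() else '')
d,W=look('top');i=d['img']
pr('cup',sel(W,i,400,480,220,300,.05,.066))
P=W.reshape(-1,3);m=(np.abs(P[:,0]-.528)<.05)&(np.abs(P[:,1]+.06)<.03)&(P[:,2]>.042)&(P[:,2]<.064);print(m.sum(),P[m].mean(0) if m.any() else '')
E
```

```text
t 47.92 p [ 0.5556 -0.0593  0.1797] x [0.989 0.149 0.004] y [ 0.149 -0.989  0.001] z [ 0.004 -0.    -1.   ] w 0.0161 gf 39.07115712761879 F [-0.6 -0.1 -0.5]
0.1 0  
0.11 0  
0.12 0  
0.13 0  
0.14 6 [ 0.561 -0.059  0.149] [45. 81. 35.]
0.15 41 [ 0.56  -0.062  0.155] [39. 82. 28.]
0.16 37 [ 0.56  -0.061  0.165] [41. 83. 37.]
0.17 40 [ 0.561 -0.06   0.175] [38. 75. 37.]
0.18 101 [ 0.561 -0.059  0.186] [61. 74. 68.]
0.19 78 [ 0.563 -0.06   0.195] [57. 64. 69.]
cup 0
30 [ 0.56387041 -0.03921736  0.05066879]
```

```bash
cat >> h.py <<'E'
def cup():
    d,W=look('scene'); P=W.reshape(-1,3)
    P=P[(P[:,0]>.3)&(P[:,0]<.56)&(P[:,1]<-.15)&(P[:,1]>-.45)&(P[:,2]>.05)&(P[:,2]<.066)]
    c,r=cv2.minEnclosingCircle((P[:,:2]*1000).astype(np.float32)); print('cup',len(P),np.round(c,1),round(r,1)); return c
E
python3 - <<'E'
from h import *
W=np.load('scene0.npz')['W'];P=W.reshape(-1,3)
P=P[(P[:,0]>.3)&(P[:,0]<.56)&(P[:,1]<-.15)&(P[:,1]>-.45)&(P[:,2]>.05)&(P[:,2]<.066)]
print(len(P),cv2.minEnclosingCircle((P[:,:2]*1000).astype(np.float32)))
c=cup(); go(c[0],c[1],180,98.6)
E
```

```text
335 ((429.6825256347656, -293.7626647949219), 46.97587203979492)
cup 346 [ 448.7 -261.4] 47.3
t 48.08 p [ 0.5538 -0.0591  0.1768] x [ 0.989  0.149 -0.002] y [ 0.149 -0.989 -0.001] z [-0.002  0.    -1.   ] w 0.0156 gf 39.07255232334137 F [-0.2 -0.1 -1.5]
move cm [-13.41  18.44  -0.3 ] az -81.41 spin -0.01 q6 2.886
```

The cup was knocked about 37 mm and now stands at (449,−261). The cell is in the gripper.

```bash

python3 -m pendant '[[-2.68,3.7,0,0,1.2],[-2.68,3.7,0,0,1.2],[-2.68,3.7,0,0,1.2],[-2.68,3.7,0,0,1.2],[-2.68,3.6,0,0,1.2],[0,0,0,0,1.2],[0,0,0,0,1.2]]' 
python3 - <<'E'
from h import *
c=cup(); go(449.5,-261,60,98.6)
E
```

```text
t: 48.95
tool_pos: [0.4492, -0.2606, 0.1769]
tcp_rot: [0.997, 0.075, -0.001, -0.001]
contact_force: [-0.6, -0.0, -0.8]
grip_width: 0.0157
grasp_force: 39.2
cup 348 [ 448.6 -261.4] 47.5
t 49.0 p [ 0.4495 -0.2602  0.177 ] x [ 0.989  0.15  -0.001] y [ 0.15  -0.989 -0.001] z [-0.001  0.001 -1.   ] w 0.0156 gf 39.15918901562691 F [-0.2 -0.2  0. ]
move cm [-0.    0.09 11.7 ] az -81.37 spin 0.03 q6 2.466
```

```bash

python3 -m pendant '[[0,0,3.5,0,1.2],[0,0,3.5,0,1.2],[0,0,2.5,0,1.2],[0,0,2.2,0,1.2],[0,0,0.3,0,1.2],[0,0,0,0,1.2],[0,0,0,0,2.2],[0,0,0,0,3]]' 
python3 -m pendant '[[0,0,0,0,3.2],[0,0,-2,0,3.2],[0,0,-4,0,3.2],[0,0,-5,0,3.2],[0,0,-4,0,3.2],[0,0,0,0,3.2]]'
python3 -m pendant '[[-4,-4,0,0,3.2],[-4,-4,0,0,3.2],[0,-4,0,0,3.2],[0,-4,0,0,3.2],[0,-4,0,0,3.2],[0,-4,0,0,3.2],[0,-4,0,0,3.2],[0,-4,0,0,3.2]]'
python3 -m pendant '[[0,-4,0,0,3.2],[0,-4,0,0,3.2],[0,-4,0,0,3.2],[0,0,0,0,3.2]]'
python3 - <<'E'
from h import *
st(); cup()
d,W=look('top'); i=d['img']
P=W.reshape(-1,3); pr('cover',sel(W,i,370,475,135,215,.03,.05)); pr('rail',sel(W,i,370,475,135,215,.03,.08,([3,150,120],[15,255,255])))
pr('caliper',sel(W,i,200,250,130,180,.01,.1))
cv2.imwrite("pics/t8.png",cv2.resize(i[60:340,120:490],None,fx=2.1,fy=2.1,interpolation=cv2.INTER_CUBIC))
E
```

```text
t: 50.0
tool_pos: [0.4504, -0.2614, 0.0589]
tcp_rot: [0.997, 0.075, 0.001, 0.001]
contact_force: [0.9, -0.4, 0.6]
grip_width: 0.03
grasp_force: 0.0
t: 50.75
tool_pos: [0.4517, -0.2625, 0.2121]
tcp_rot: [0.997, 0.075, 0.004, 0.002]
contact_force: [0.3, 0.4, 0.1]
grip_width: 0.0322
grasp_force: 0.0
t: 51.75
tool_pos: [0.3218, 0.0444, 0.2071]
tcp_rot: [0.997, 0.075, -0.0, 0.0]
contact_force: [1.0, -0.2, 0.0]
grip_width: 0.032
grasp_force: 0.0
t: 52.25
tool_pos: [0.3169, 0.0884, 0.2102]
tcp_rot: [0.994, 0.109, -0.004, -0.03]
contact_force: [0.7, -0.0, -1.0]
grip_width: 0.032
grasp_force: 0.0
t 52.25 p [0.3169 0.0884 0.2102] x [ 0.976  0.217 -0.001] y [ 0.216 -0.975 -0.06 ] z [-0.013  0.058 -0.998] w 0.032 gf 0.0 F [ 0.7 -0.  -1. ]
cup 354 [ 448.6 -258.9] 48.2
cover 1048 rect [ 627.3 -251.5] [133.5  52.2] 7.3 mean [ 625.8 -250.9   37.4] zmed 36.7
rail 112 rect [ 626.2 -254.2] [38.2 20.2] 6.0 mean [ 625.7 -251.6   47.5] zmed 48.0
caliper 874 rect [669.  224.7] [76.1 87.6] 64.2 mean [670.9 224.4  26. ] zmed 28.1
```

View pics/t8.png

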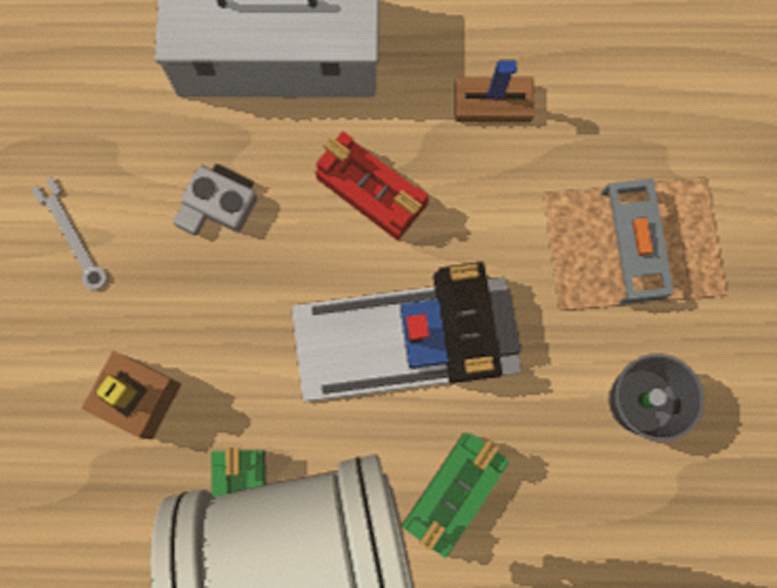

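The picture shows everything in place: the cell in the cup at (655,398), the cover on the mat at (640,240), the module clamped and empty at (467,322), the driver in its holder at (118,393). The caliper and spanner have not moved.

```bash
python3 -c "
from h import *
print(finish_job())"
```

```text
the job is handed in; nothing more can be done
None
```

I've handed the job in. The last picture shows the module clamped across its long sides with both cams open, the cover upright on the mat, the one cell present in the upright cup, the driver upright in its holder, and the caliper and spanner undisturbed; no verdict was returned.

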